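# Lock the instrument cassette with its spring clip

### The arm

A 6-joint arm with a two-finger parallel gripper is mounted at the origin on a cart in front of the work surface, level with it; the furniture and walls round the work are solid. World frame = base frame: x ahead of the robot, y to its left, z up, the work surface at z = 0. Lengths are in m, angles in rad, forces in N, time in s.
With the tool pointing down it reaches from about 0.35 to 0.975 m from the base axis. Payload 4.9 kg.
Tool frame: the origin (TCP) lies on the centre line of the jaws, within the pads' length; the fingertips stand 14 mm ahead of it and the grasp point (between the pads) lies 5 mm behind it (manip.nose_length is the distance from the TCP to the fingertips, in m); z points along the fingers, y is the line along which they close (so a half turn about z gives the same grasp; the last joint's range is limited). The gripper opens to 85 mm and grips with 20 to 120 N. Pads are 22 mm wide; open, the fingers measure 114 mm over their backs; the gripper's body (76 mm by 85 mm) begins 54 mm behind the grasp point. The pads swing forward as they close: fully open they stand 13 mm farther back than shut.
Start: joints at [-1.466, 0.053, 1.613, -0, 1.476, -0.119], TCP at [0.139, -0.609, 0.245] pointing down, gripper open.
Joint ranges: [-3.01, 3.01], [-1.01, 2.22], [0.06, 2.58], [-1.02, 4.17], [0.09, 2.62], [-3.14, 3.14]. Speed limits (rad/s): [2.57, 2.57, 3.14, 3.14, 3.14, 3.14].

### API

Orientations are given as a unit quaternion [w, x, y, z].
In Python, from plant import manip, imaging gives the robot as it stands.
- The arm moves only by the tool play_rows, never from a script. Its argument "commands" is a list of rows, each a list of 6 numbers: the shift along the tool's x, y, z in mm, then the turn, a rotation vector about the tool's x, y, z in degrees. A call has 1 to 5 rows; each row shifts and turns the commanded pose from where the row before left it, along the tool's axes as they then stand; what a row does not reach is not made up. A row lasts 1/12 s, in which the tool goes at most 41.7 mm and 7.16 degrees, less where a joint would pass 70% of its speed; a pose out of reach is approached as far as the arm can. A call is refused whole if a number of a shift passes 41.7 or a number of a turn 7.16, either way. A call with a gripper value outside its range is refused whole. "hand" is the finger opening in mm, from 0 to 85.4, set as the call begins (left out, the last holds). The fingers move at their own pace and stop on an object; the grip force is fixed at half the most. Time passes only in rows, so rows that do not move let the fingers close. It gives the time, the measured TCP pose, the force, the opening and the grip force at its end, in the units of the state.
- manip.state(): the state, without advancing time (a new reading comes with each control period).
- imaging.grab_frame(name): name is "scene" or "top" or "wrist"; returns a dict with "image" (420x560x3 uint8, red, green, blue), "fx", "fy", "cx", "cy" (pixels), "k1" (the pictures are not rectified: a ray, as slopes to the right and down, at radius r is drawn at 1 + k1 r^2 times it, then the intrinsics apply), "R" (3x3) and "t" (3): a world point X has camera coordinates R X + t; the wrist camera has in their place "mount" (4x4, takes a point from camera to tool coordinates, whose origin is the TCP and whose axes are the flange's). Camera axes: x right, y down, z forward; pixel columns grow to the right and rows downward; lengths in m; the calibration is good to about 2 mm. A picture is of the moment at which its call begins: read the wrist's pose just before it. There is no depth.
- manip.job_done(): hands the job in; it is judged then, once.
The state is a dict: "time": time; "joint_pos": joint angles; "joint_vel": joint speeds; "joint_efforts": joint torques, N m; "tool_pos": TCP position; "tool_rot": TCP orientation; "contact_force": force on the tool from outside, world axes, zero at the start; "ft_torque": the same for the moment, N m; "gripper_width": opening from 0.0 (shut) to 1.0 (fully open); "grasp_force": force on a finger pad.
Only numpy, scipy, OpenCV 4.12 (cv2) and the standard library are available. Lean on these libraries where they do the work, as an engineer would, in place of code of your own. Each camera call takes 0.05 s, during which the arm holds its last target. There are 200 camera calls.

### The job

The cover of the instrument cassette still lacks one of its two locking clips. Take the big spring clip with the blue grip from the bench and push it sideways over the shank of the bare pin, under the pin's head, until its legs snap past the pin, and leave it lying flat on the cover. Leave the small clip with the yellow grip where it is.

Things in the scene. Friction and masses are not known exactly. Their poses are not given: they have to be found in the camera images.
- cassette: fixed instrument cassette: aluminium tray with a perforated steel cover, 156 x 246 mm (its x by y), flat cover top 34 mm above the bench. Origin: centre of its underside, z up. Two upright headed pins at x = +35 mm: bare at y = -70 mm; at y = +70 mm one already carrying a fixed blue clip, grip towards -x. Wire handles at the y ends reach y = +-139 mm. Yaw within 20 degrees of the world's
- bare_pin (a point): foot of the bare steel pin, on its axis at the level of the cover's top; axes as the cassette's. Shank 14 mm thick, 34 mm tall above the cover; on it a flat head 22 mm wide, 6 mm thick (top 40 mm above the cover). The clip can be pushed on from any side; pushing towards cassette +x leaves it wholly over the flat cover
- blue_clip: loose hairpin spring clip, about 90 g: blue grip 36 x 22 x 32 mm (its x, y, z), grasp it across y; two springy 5 mm wire legs run to clip +x, to x = +78 mm, 10 mm above the underside. Origin: centre of the grip's underside; the grip spans x = -18 to +18 mm, with a low nose to x = +24 mm. It starts flat on the bench, +x within 29 degrees of world +x
- clip_seat (a point): centre of the pocket between the blue clip's legs: clip x = +37 mm, y = 0, level of its underside; axes as the clip's. Free width between legs: 38 mm at the mouth (clip x = 78), 8 mm at the waist (x = 52), 18 mm in the pocket. Pushing it over the pin takes some 4 to 8 N, then the legs snap shut behind it. Fully on, the pin stands here. It goes on with its underside 0 to 15 mm above the cover
- yellow_clip: small loose clip, yellow grip 26 x 16 x 26 mm, stiff wire legs to x = +50 mm, too narrow for the pin; flat on the bench to the left or right of the blue clip. Origin: centre of its grip's underside, legs along its +x
There are look-alikes about, which are no part of the job. Of the things shaped like the blue_clip, the blue one is meant.

How it is judged:
By the outcome, as a careful person would: the job done as asked, in the order asked, and still so for the second after the job is handed in, with the robot touching nothing.
It also fails if it takes over 38 s, if anything falls off the work surface, if the arm or the gripper's body presses on something with over 40 N, if the wrist force passes 120 N, or if a joint passes its speed limit or range.

## Working session

There is one attempt and no reset: what is moved stays moved. The work goes in short steps, Python scripts to look and compute and a tool call to move; the robot and the scene stay as the last step left them, time stands still between calls to the robot, and variables do not carry over. Pictures are saved under pics/ and viewed, at most 12 in all, crops included, and the job is handed in when it is done.

Besides the shell and the picture viewer there is one more tool, called after "Emit:" by a JSON object that holds its "api" and its "payload", one argument or row to a line. play_rows: Moves the arm, as the interface text tells. Its arguments: {"type":"object","properties":{"commands":{"type":"array","items":{"type":"array","items":{"type":"number"}}},"hand":{"type":"number"}},"required":["commands"]}

```bash
mkdir -p pics; ls
cat > h.py <<'E'
import numpy as np, cv2
from plant import manip, imaging
def grab(n):
    s=manip.state(); f=imaging.grab_frame(n); return f,s
def save(f,p): cv2.imwrite(p,cv2.cvtColor(f["image"],cv2.COLOR_RGB2BGR))
def Rq(q):
    w,x,y,z=q
    from scipy.spatial.transform import Rotation as Ro
    return Ro.from_quat([x,y,z,w]).as_matrix()
def rays(f,px,s=None):
    px=np.asarray(px,float).reshape(-1,2)
    d=np.stack([(px[:,0]-f["cx"])/f["fx"],(px[:,1]-f["cy"])/f["fy"]],1)
    u=d.copy()
    for _ in range(20): u=d/(1+f["k1"]*(u**2).sum(1,keepdims=True))
    v=np.c_[u,np.ones(len(u))]
    if "R" in f:
        R=np.array(f["R"]);t=np.array(f["t"]); return -R.T@t, v@R
    M=np.array(f["mount"]);T=Rq(s["tool_rot"]);p=np.array(s["tool_pos"])
    return p+T@M[:3,3], v@(T@M[:3,:3]).T
def onplane(f,px,z,s=None):
    o,d=rays(f,px,s); return o+d*((z-o[2])/d[:,2])[:,None]
def proj(f,X,s=None):
    X=np.asarray(X,float).reshape(-1,3)
    if "R" in f: c=X@np.array(f["R"]).T+np.array(f["t"])
    else:
        M=np.array(f["mount"]);T=Rq(s["tool_rot"]);p=np.array(s["tool_pos"])
        c=((X-p)@T-M[:3,3])@M[:3,:3]
    u=c[:,:2]/c[:,2:]; u=u*(1+f["k1"]*(u**2).sum(1,keepdims=True))
    return np.c_[u[:,0]*f["fx"]+f["cx"],u[:,1]*f["fy"]+f["cy"]]
E
python3 - <<'E'
from h import *
for n in ("top","scene"):
    f,s=grab(n); save(f,f"pics/{n}0.png"); print(n,{k:np.round(f[k],3).tolist() for k in f if k!="image"})
print(s)
E
```

```text
pics
top {'fx': 428.939, 'fy': 428.939, 'cx': 281.535, 'cy': 214.015, 'k1': -0.031, 'R': [[-0.028, -0.999, -0.026], [-0.985, 0.032, -0.168], [0.169, 0.021, -0.985]], 't': [-0.003, 0.536, 0.898]}
scene {'fx': 497.264, 'fy': 497.264, 'cx': 268.493, 'cy': 203.086, 'k1': 0.007, 'R': [[-0.585, -0.811, -0.007], [-0.538, 0.394, -0.745], [0.607, -0.432, -0.667]], 't': [0.288, 0.321, 0.88]}
{'time': 0.05, 'joint_pos': array([-1.46593287e+00,  5.33367414e-02,  1.61426228e+00, -3.66275818e-06,
        1.47600126e+00, -1.18982906e-01]), 'joint_vel': array([ 0.00082353,  0.00081827, -0.00349972,  0.00025181,  0.00037815,
       -0.0006619 ]), 'joint_efforts': array([ 6.84247443e-04, -3.95178223e+01, -3.71659362e+01, -2.17991023e-04,
        4.08436958e-03, -4.63074443e-06]), 'tool_pos': array([ 0.13868708, -0.60882182,  0.24409441]), 'tool_rot': array([-1.00379945e-03,  9.93742616e-01,  1.11689774e-01,  5.26363577e-06]), 'contact_force': array([-1.3443595 ,  0.37380264,  0.12711304]), 'ft_torque': array([ 0.00062369, -0.05190476,  0.00019258]), 'grasp_force': 0.0, 'gripper_width': 1.0020539763392546}
```

View pics/top0.png

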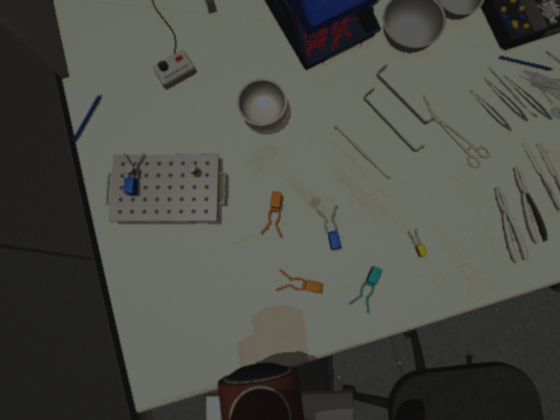

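View pics/scene0.png

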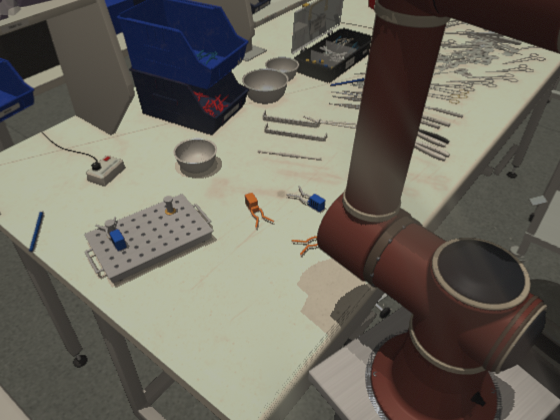

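The top view shows the blue clip at about (334,240) with its legs pointing up the image (+x). The cassette is centred near (165,188), with the bare pin head at about (196,172) and the fixed blue clip at (131,185). The yellow clip is at (420,248). The scene view shows the same layout.

Run:
```python
from h import *
f,s=grab("top"); im=f["image"]; hsv=cv2.cvtColor(im,cv2.COLOR_RGB2HSV)
m=cv2.inRange(hsv,(100,120,40),(130,255,255))
n,l,st,c=cv2.connectedComponentsWithStats(m)
for i in range(1,n):
    if 300>st[i,4]>30:
        P=onplane(f,c[i],0.026)[0]; 
        r=cv2.minAreaRect(np.argwhere(l==i)[:,::-1].astype(np.float32)); print(c[i],st[i,4],P.round(4),r)
# clip ROI
g=cv2.resize(im[190:270,300:370],None,fx=8,fy=8,interpolation=cv2.INTER_CUBIC)
g2=cv2.resize(im[140:235,100:235],None,fx=5,fy=5,interpolation=cv2.INTER_CUBIC)
g=cv2.resize(g,(int(g.shape[1]*475/g.shape[0]),475)); 
o=np.hstack([g,cv2.resize(g2[:, :],(385,475*385//675*1)) if 0 else g2[:475, :]])
o=cv2.convertScaleAbs(o,alpha=1.5)
o=cv2.resize(o,(800,int(o.shape[0]*800/o.shape[1]))); print(o.shape)
cv2.imwrite("pics/crop.png",cv2.cvtColor(o,cv2.COLOR_RGB2BGR))
# cassette cover: gray, low sat vs bench
cm=cv2.inRange(hsv,(0,0,0),(180,255,255))
print(hsv[188,150:175:6],hsv[260,180],hsv[188,80])
```

```text
[506.13636364  18.38636364] 44 [ 1.0055 -0.5797  0.026 ] ((506.23077392578125, 18.346153259277344), (11.926054000854492, 3.882901668548584), 56.30992889404297)
[526.80263158  63.10526316] 76 [ 0.8857 -0.614   0.026 ] ((525.0, 62.5), (51.18324661254883, 1.7595062255859375), 13.671307563781738)
[ 85.28301887 119.20754717] 106 [0.7835 0.4426 0.026 ] ((86.05882263183594, 118.23528289794922), (3.086973190307617, 49.734588623046875), 30.963754653930664)
[128.86092715 184.80794702] 151 [0.6188 0.3309 0.026 ] ((128.9971160888672, 184.76878356933594), (9.807689666748047, 16.878347396850586), 8.746161460876465)
[334.10759494 239.8164557 ] 158 [ 0.4776 -0.1337  0.026 ] ((334.11181640625, 239.7529296875), (17.35443687438965, 9.219544410705566), 77.47119140625)
(348, 800, 3)
[[ 17  18  98]
 [ 10  11  69]
 [ 15  20 100]
 [ 23  14  73]
 [ 15  20 102]] [ 38  26 109] [ 0 15 17]
```

View pics/crop.png

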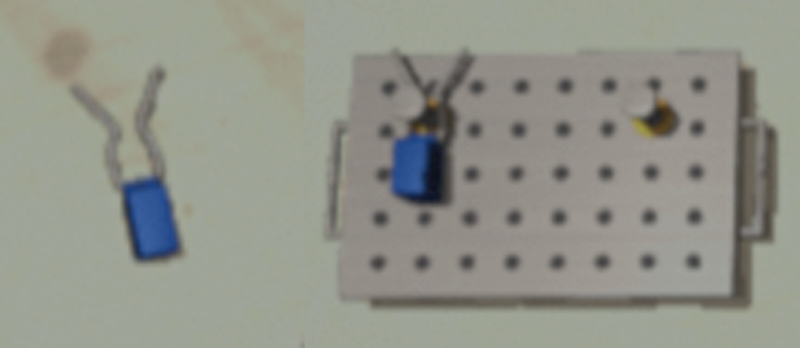

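Emit:
{"api": "play_rows", "payload": {
  "commands": [
    [15, -13, 0, 0, 0, 0],
    [27, -24, 0, 0, 0, 0],
    [27, -24, 0, 0, 0, 0],
    [27, -24, 0, 0, 0, 0],
    [27, -24, 0, 0, 0, 0]
  ]
}}

```text
time: 0.57
tool_pos: [0.2349, -0.4743, 0.2448]
tool_rot: [-0.0, 0.994, 0.111, -0.0]
contact_force: [0.9, -0.0, -0.5]
gripper_width: 1.0
grasp_force: 0.0
```

Emit:
{"api": "play_rows", "payload": {
  "commands": [
    [27, -24, 0, 0, 0, 0],
    [27, -24, 0, 0, 0, 0],
    [27, -24, 0, 0, 0, 0],
    [27, -24, 0, 0, 0, 0],
    [27, -24, 0, 0, 0, 0]
  ]
}}

```text
time: 0.98
tool_pos: [0.34, -0.3271, 0.2451]
tool_rot: [-0.0, 0.994, 0.111, 0.0]
contact_force: [-0.0, -0.9, 0.1]
gripper_width: 1.0
grasp_force: 0.0
```

Emit:
{"api": "play_rows", "payload": {
  "commands": [
    [27, -24, 0, 0, 0, 0],
    [27, -24, 0, 0, 0, 0],
    [27, -24, 0, 0, 0, 0],
    [27, -24, 0, 0, 0, 0],
    [15, -13, 0, 0, 0, 0]
  ]
}}

```text
time: 1.4
tool_pos: [0.4364, -0.1923, 0.2451]
tool_rot: [-0.0, 0.994, 0.113, 0.0]
contact_force: [-0.5, -0.2, -0.6]
gripper_width: 1.001
grasp_force: 0.0
```

Run:
```python
from h import *
f,s=grab("wrist"); save(f,"pics/w0.png"); print(np.round(f["mount"],3),f["fx"],s["time"],s["tool_pos"],s["tool_rot"],s["joint_pos"])
t,_=grab("top"); c=onplane(t,[(113.6,154.5),(218.6,154.2),(216.4,221),(109.5,221)],.034); print(c.round(4), c.mean(0)); print(onplane(t,[(196.8,173.3)],.036), onplane(t,[(192.5,168.5)],.074))
```

```text
[[-0.001 -0.952 -0.307  0.079]
 [ 1.    -0.001  0.    -0.   ]
 [-0.001 -0.307  0.952 -0.128]
 [ 0.     0.     0.     1.   ]] 295.4939585416424 1.4 [ 0.43638289 -0.19234545  0.245117  ] [-4.87784775e-04  9.93599428e-01  1.12959538e-01  2.85079826e-04] [-5.72007970e-01 -3.14252882e-01  1.94637844e+00  1.11827793e-03
  1.50964305e+00  7.72317574e-01]
[[0.6903 0.3663 0.034 ]
 [0.6816 0.1214 0.034 ]
 [0.5268 0.1267 0.034 ]
 [0.5344 0.3694 0.034 ]] [0.60830218 0.24597001 0.034     ]
[[0.63766594 0.170998   0.036     ]] [[0.63828625 0.17203474 0.074     ]]
```

View pics/w0.png

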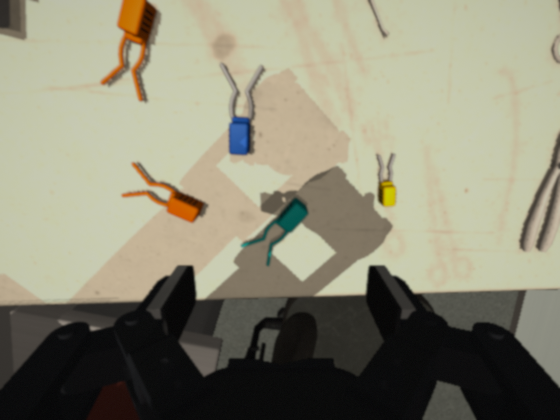

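The wrist view shows the blue clip's grip at about (240,135), with its legs pointing up the image almost parallel to tool x. The yellow clip is at (388,193).

```bash
cat > clip.py <<'E'
from h import *
def clip(f,s,lo=1000,hi=100000):
    hsv=cv2.cvtColor(f["image"],cv2.COLOR_RGB2HSV)
    m=cv2.inRange(hsv,(100,120,40),(130,255,255))
    n,l,st,c=cv2.connectedComponentsWithStats(m)
    return m,l,st,c
E
python3 - <<'E'
from clip import *
f,s=grab("wrist"); m,l,st,c=clip(f,s)
T=Rq(s["tool_rot"]);p=s["tool_pos"]
print("toolx yaw",np.degrees(np.arctan2(T[1,0],T[0,0])))
for i in range(1,len(st)):
    if st[i,4]<150: continue
    r=cv2.minAreaRect(np.argwhere(l==i)[:,::-1].astype(np.float32)); b=cv2.boxPoints(r)
    print(c[i],st[i],r)
    for z in (.032,.016): print(z,onplane(f,b,z,s)[:,:2].round(4).tolist(),onplane(f,c[i],z,s).round(4))
    o,d=rays(f,c[i],s);print("cam",o)
    j=np.argmax(st[1:,4])+1
# leg tips: dark/grey pixels near
im=f["image"]; x,y=c[j].astype(int); roi=cv2.resize(im[y-85:y+35,x-60:x+60],None,fx=5,fy=5,interpolation=cv2.INTER_CUBIC)
print("roi",x-60,y-85); cv2.imwrite("pics/w0c.png",cv2.cvtColor(roi,cv2.COLOR_RGB2BGR))
E
```

```text
toolx yaw 13.095172642664624
[239.64714495 135.93118594] [230 117  20  38 683] ((239.5, 135.5), (37.0, 19.0), 90.0)
0.032 [[0.499, -0.1209], [0.5038, -0.1413], [0.4642, -0.1491], [0.4593, -0.128]] [[ 0.4815 -0.135   0.032 ]]
0.016 [[0.4984, -0.1184], [0.5033, -0.1397], [0.4619, -0.1479], [0.4567, -0.1257]] [[ 0.48   -0.1331  0.016 ]]
cam [ 0.51329916 -0.17493543  0.37342354]
roi 179 50
```

View pics/w0c.png

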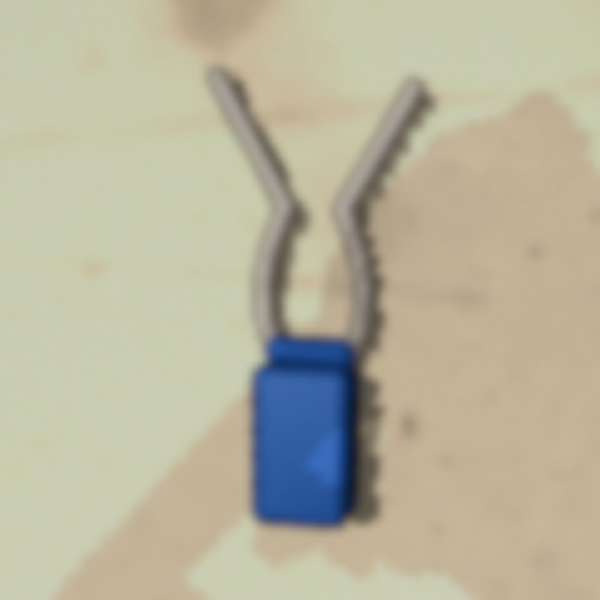

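The crop shows the grip's top face spanning (255–345, 367–523), the low nose above it, and leg tips at (217,72) and (415,85).

Run:
```python
from h import *
f,s=grab("wrist"); T=Rq(s["tool_rot"]);p=s["tool_pos"]
q=lambda x,y:(179+x/5-.4,50+y/5-.4)
tc=onplane(f,[q(255,367),q(345,367),q(345,523),q(255,523),q(300,445)],.032,s)
tips=onplane(f,[q(217,72),q(415,85)],.0125,s); w=onplane(f,[q(292,212),q(342,212)],.0125,s)
print(tc.round(4),tips.round(4))
g=tc[4]
for n,v in (("tip",tips.mean(0)-g),("waist",w.mean(0)-g),("sideL",tc[0]-tc[3]),("sideR",tc[1]-tc[2])): print(n,np.linalg.norm(v[:2]),np.degrees(np.arctan2(v[1],v[0])))
print("d tool mm",(T.T@(np.r_[g[:2],p[2]]-p)*1000).round(1))
```

```text
[[ 0.4919 -0.1232  0.032 ]
 [ 0.4964 -0.1426  0.032 ]
 [ 0.4628 -0.1492  0.032 ]
 [ 0.4582 -0.1291  0.032 ]
 [ 0.4776 -0.136   0.032 ]] [[ 0.5506 -0.1012  0.0125]
 [ 0.5579 -0.1444  0.0125]]
tip 0.07778791814885194 9.775702902301601
waist 0.05026635744633587 9.064387778236325
sideL 0.03426709578518775 9.931065309171103
sideR 0.03423961185286536 11.000189238273208
d tool mm [ 54.1 -47.3  -0. ]
```

Emit:
{"api": "play_rows", "payload": {
  "commands": [
    [11, -9.5, 25, 0, 0, 0],
    [11, -9.5, 36, 0, 0, 0],
    [11, -9.5, 36, 0, 0, 0],
    [11, -9.5, 36, 0, 0, 0],
    [10, -9.5, 25, 0, 0, 3.1]
  ]
}}

```text
time: 2.02
tool_pos: [0.4754, -0.1372, 0.0838]
tool_rot: [-0.001, 0.997, 0.083, -0.002]
contact_force: [-0.6, -0.2, 0.0]
gripper_width: 1.001
grasp_force: 0.0
```

Run:
```python
from clip import *
f,s=grab("wrist"); save(f,"pics/w1.png"); T=Rq(s["tool_rot"]);p=s["tool_pos"]
print(p,"yaw",np.degrees(np.arctan2(T[1,0],T[0,0])), "d tool",(T.T@(np.array([.4776,-.136,.018])-p)*1000).round(1))
```

```text
[ 0.47536338 -0.13718294  0.08378593] yaw 9.530598135449132 d tool [ 2.6 -0.7 65.8]
```

View pics/w1.png

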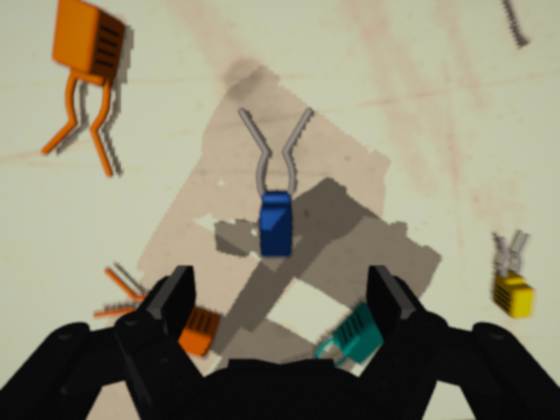

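The wrist view shows the blue clip between the open fingers: grip centre at about (276,225), leg tips at (241,110) and (311,111). Nothing else lies under the fingers.

Emit:
{"api": "play_rows", "payload": {
  "commands": [
    [1.5, -1, 22, 0, 0, -0.3],
    [1, -0.5, 22, 0, 0, 0],
    [0, 0, 14, 0, 0, 0],
    [0, 0, 7.8, 0, 0, 0],
    [0, 0, 0, 0, 0, 0]
  ]
}}

```text
time: 2.48
tool_pos: [0.478, -0.1358, 0.0202]
tool_rot: [-0.001, 0.996, 0.087, -0.001]
contact_force: [0.1, -0.1, -0.3]
gripper_width: 0.999
grasp_force: 0.0
```

Emit:
{"api": "play_rows", "payload": {
  "commands": [
    [0, 0, 0, 0, 0, 0],
    [0, 0, 0, 0, 0, 0],
    [0, 0, 0, 0, 0, 0],
    [0, 0, 0, 0, 0, 0],
    [0, 0, 0, 0, 0, 0]
  ],
  "hand": 10
}}

```text
time: 2.9
tool_pos: [0.4801, -0.1353, 0.0224]
tool_rot: [0.0, 0.996, 0.087, 0.001]
contact_force: [0.0, 0.1, 0.8]
gripper_width: 0.301
grasp_force: 0.9
```

Emit:
{"api": "play_rows", "payload": {
  "commands": [
    [0, 0, 0, 0, 0, 0],
    [0, 0, 0, 0, 0, 0],
    [0, 0, 0, 0, 0, 0],
    [0, 0, 0, 0, 0, 0],
    [0, 0, 0, 0, 0, 0]
  ]
}}

```text
time: 3.32
tool_pos: [0.4803, -0.1354, 0.0225]
tool_rot: [0.0, 0.996, 0.087, 0.001]
contact_force: [-0.5, 0.4, 6.6]
gripper_width: 0.242
grasp_force: 59.4
```

Emit:
{"api": "play_rows", "payload": {
  "commands": [
    [0, 0, -10, 0, 0, 0],
    [0, 0, -30, 0, 0, 0],
    [0, 0, -30, 0, 0, 0],
    [0, 0, -15, 0, 0, 0],
    [0, 0, 0, 0, 0, 0]
  ]
}}

```text
time: 3.73
tool_pos: [0.482, -0.1361, 0.111]
tool_rot: [0.002, 0.996, 0.087, 0.003]
contact_force: [0.8, 0.6, -1.4]
gripper_width: 0.243
grasp_force: 58.7
```

Run:
```python
from clip import *
f,s=grab("wrist"); T=Rq(s["tool_rot"]);p=s["tool_pos"]
print(p,"yaw",np.degrees(np.arctan2(T[1,0],T[0,0])),f["cx"],f["cy"])
save(f,"pics/w2.png")
m,l,st,c=clip(f,s); print([(a.tolist(),b.round(1).tolist()) for a,b in zip(st[1:],c[1:]) if a[4]>100])
cv2.imwrite("pics/w2c.png",cv2.cvtColor(cv2.resize(f["image"][80:290,180:380],None,fx=2.8,fy=2.8,interpolation=cv2.INTER_CUBIC),cv2.COLOR_RGB2BGR))
```

```text
[ 0.48195169 -0.1360621   0.11102112] yaw 10.035540381290721 280.62459681014747 210.55519484151608
[([257, 229, 48, 97, 4063], [280.6, 278.6])]
```

View pics/w2c.png

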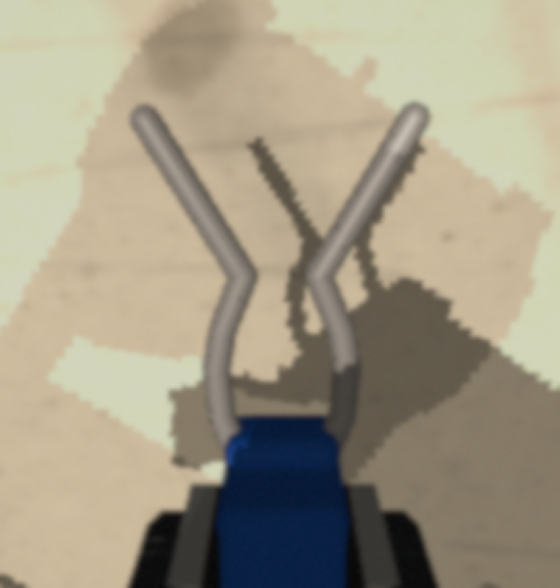

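The crop shows the clip held squarely. Leg tips are at (143,117) and (416,117), symmetric about the tool axis, and the nose is centred between the pads.

Emit:
{"api": "play_rows", "payload": {
  "commands": [
    [0, 0, 0, 0, 0, 5.9],
    [0, 0, 0, 0, 0, 6],
    [3, -20, 0, 0, 0, 0],
    [4, -36, 0, 0, 0, 0],
    [4, -38, 0, 0, 0, 0]
  ]
}}

```text
time: 4.2
tool_pos: [0.492, -0.0409, 0.1041]
tool_rot: [-0.0, 1.0, -0.018, -0.002]
contact_force: [0.6, 0.2, -0.1]
gripper_width: 0.243
grasp_force: 58.9
```

Emit:
{"api": "play_rows", "payload": {
  "commands": [
    [5, -38, 0, 0, 0, 0],
    [5, -38, 0, 0, 0, 0],
    [4, -38, 0, 0, 0, 0],
    [4, -36, 0, 0, 0, 0],
    [4, -36, 0, 0, 0, 0]
  ]
}}

```text
time: 4.62
tool_pos: [0.5197, 0.1454, 0.1038]
tool_rot: [0.0, 1.0, -0.016, -0.002]
contact_force: [0.3, 0.2, 0.5]
gripper_width: 0.244
grasp_force: 58.9
```

Emit:
{"api": "play_rows", "payload": {
  "commands": [
    [4, -24, 0, 0, 0, 0],
    [0, -10, 0, 0, 0, 0],
    [0, 0, 0, 0, 0, 0]
  ]
}}

```text
time: 4.87
tool_pos: [0.5252, 0.179, 0.1043]
tool_rot: [0.0, 1.0, -0.015, -0.002]
contact_force: [0.6, -0.6, 0.1]
gripper_width: 0.242
grasp_force: 58.9
```

Run:
```python
from clip import *
f,s=grab("wrist"); T=Rq(s["tool_rot"]);p=s["tool_pos"]
print(p,"yaw",np.degrees(np.arctan2(T[1,0],T[0,0])),s["time"],s["grasp_force"])
save(f,"pics/w3.png")
q=[(180+x/2.8-.3,80+y/2.8-.3) for x,y in ((143,117),(416,117),(238,272),(318,272),(285,420))]
o,d=rays(f,q,s); o2=T.T@(o-p); d2=d@T
for zt in (10,8,12): print(zt,((o2+d2*((zt/1000-o2[2])/d2[:,2])[:,None])*1000).round(1).tolist())
```

```text
[0.52522808 0.17902054 0.1042601 ] yaw -1.6995850349038506 4.8667 58.888453245162964
10 [[76.5, -22.6, 10.0], [76.5, 21.1, 10.0], [51.3, -7.8, 10.0], [51.3, 5.8, 10.0], [24.4, 0.2, 10.0]]
8 [[76.6, -22.3, 8.0], [76.5, 20.8, 8.0], [51.7, -7.7, 8.0], [51.7, 5.7, 8.0], [25.2, 0.2, 8.0]]
12 [[76.5, -22.9, 12.0], [76.4, 21.5, 12.0], [50.9, -7.9, 12.0], [50.9, 5.8, 12.0], [23.6, 0.2, 12.0]]
```

View pics/w3.png

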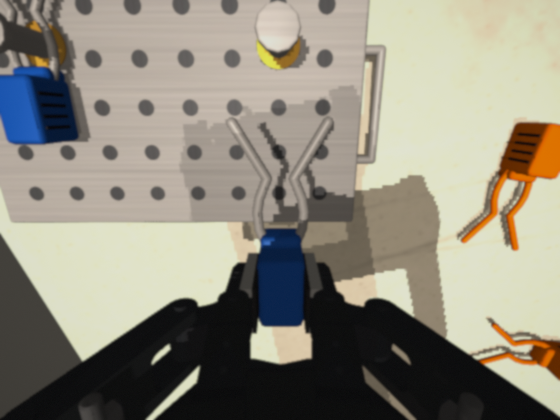

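The wrist view shows the clip over the cover's near edge. The pin head is at about (278,27) with its yellow foot ring below it, reaching (278,68). The legs are aligned with the pin, tips at (233,122) and (328,122).

Run:
```python
from clip import *
f,s=grab("wrist"); T=Rq(s["tool_rot"]);p=s["tool_pos"]
im=f["image"]; hsv=cv2.cvtColor(im,cv2.COLOR_RGB2HSV)
g=cv2.cvtColor(im,cv2.COLOR_RGB2GRAY); print(g[2:75:4,278], g[27,245:310:4])
m=(g[:75,235:320]>165).astype(np.uint8); m=cv2.morphologyEx(m,cv2.MORPH_OPEN,np.ones((5,5)))
n,l,st,c=cv2.connectedComponentsWithStats(m); print(st[1:],c[1:]+[235,0])
y=cv2.inRange(hsv[:90,235:320],(20,100,60),(35,255,255)); a=np.argwhere(y)[:,::-1]+[235,0]; print("yellow",a.min(0),a.max(0),a.mean(0))
for px,z in (((278,27),.074),((278,27),.071),(((a[:,0].min()+a[:,0].max())/2,a[:,1].max()),.036)):
    P=onplane(f,px,z,s)[0]; print(px,P.round(4),(T.T@(P-p)*1000).round(1))
# two-view: top view
t,_=grab("top"); it=cv2.cvtColor(t["image"],cv2.COLOR_RGB2GRAY); e=(it[160:180,184:204]); print(e)
```

```text
[141 194 196 205 202 207 205 202 206 215 217 215 172  51  87 113 123 166
 188] [182 181 191 207 208 207 207 206 204 202 199 196 192 157 182 182 181]
[[   0    0   85   75 5207]] [[274.44651431  34.62492798]]
yellow [254  42] [278  69] [264.71052632  57.74671053]
(278, 27) [0.6439 0.1754 0.074 ] [118.6  -1.4  30.1]
(278, 27) [0.6446 0.1753 0.071 ] [119.4  -1.4  33.1]
(np.float64(266.0), np.int64(69)) [0.6312 0.1833 0.036 ] [105.9  -9.   68.1]
[[116 119 120 119 120 119 120 120 120 117 112 111 115 119 120 121 120 120
  120 120]
 [102 114 118 118 118 118 118 118 116 106  92  90  99 113 119 120 119 119
  118 119]
 [ 83 107 118 117 115 115 116 115 109  92  70  63  75 104 118 120 120 120
  120 121]
 [ 77 106 117 117 113 114 114 115 108  95  74  59  71 104 119 122 121 122
  122 122]
 [ 89 110 117 116 115 116 116 117 116 111  94  76  86 111 121 122 122 122
  122 122]
 [100 114 117 116 117 118 119 119 120 120 112  93 102 115 120 120 120 120
  121 121]
 [ 97 114 117 116 118 118 119 120 121 121 116  98 103 112 115 118 120 121
  120 120]
 [ 82 108 115 117 117 118 119 120 121 122 115  91  91 101 1
[... 346 characters left out ...]
  59  81
  110 122]
 [ 13  30  69 103 112 105  98  85  66  50  37  33  34  40  47  57  58  71
  100 118]
 [ 15  17  53  96 115 114 109  97  73  49  36  37  41  44  52  58  60  72
   99 119]
 [ 13  13  40  83 112 118 117 112  97  71  49  46  49  53  57  56  63  80
  110 123]
 [ 10  13  27  68 108 119 119 117 111  95  71  59  57  58  58  59  72  95
  117 122]
 [ 12  11  18  57 104 120 119 118 115 110  96  77  69  68  68  74  95 113
  122 123]
 [ 14  13  12  48  93 117 121 120 118 118 111 102  97  96  97 101 115 123
  124 124]
 [ 15  14  14  35  77 112 123 124 123 121 119 119 121 122 121 122 124 125
  125 125]
 [ 16  12  13  25  67 110 123 124 124 124 124 125 126 125 126 126 125 125
  125 124]]
```

Emit:
{"api": "play_rows", "payload": {
  "commands": [
    [0, -1.1, 10, 0, 0, 0],
    [0, 0, 18, 0, 0, 0],
    [0, 0, 10, 0, 0, 0],
    [0, 0, 4, 0, 0, 0],
    [0, 0, 0, 0, 0, 0]
  ]
}}

```text
time: 5.43
tool_pos: [0.5254, 0.1776, 0.0625]
tool_rot: [0.0, 1.0, -0.017, -0.002]
contact_force: [-0.3, 0.8, -0.8]
gripper_width: 0.249
grasp_force: 58.9
```

Emit:
{"api": "play_rows", "payload": {
  "commands": [
    [10, 0, 0, 0, 0, 0],
    [13, 0, 0, 0, 0, 0],
    [10, 0, 0, 0, 0, 0],
    [7, 0, 0, 0, 0, 0],
    [0, 0, 0, 0, 0, 0]
  ]
}}

```text
time: 5.85
tool_pos: [0.5691, 0.1772, 0.0656]
tool_rot: [-0.0, 1.0, -0.017, 0.001]
contact_force: [0.3, 0.8, -1.2]
gripper_width: 0.244
grasp_force: 58.9
```

Run:
```python
from clip import *
f,s=grab("wrist"); T=Rq(s["tool_rot"]);p=s["tool_pos"]
print(p,"yaw",np.degrees(np.arctan2(T[1,0],T[0,0])),s["time"],s["grasp_force"])
save(f,"pics/w4.png")
for P in ((.6440,.175,.074),(.644,.175,.034)): print(proj(f,P,s))
```

```text
[0.56910816 0.17724491 0.06561786] yaw -1.9076344758372314 5.85 58.89741003513336
[[280.59868468 126.5295212 ]]
[[280.5790854  123.98886896]]
```

View pics/w4.png

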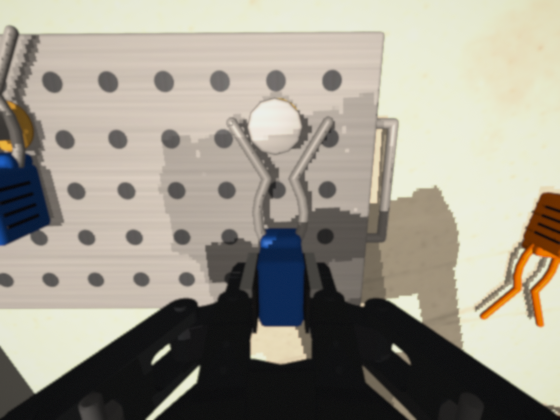

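The wrist view shows the pin head at about (275,126), inside the mouth. The leg tips at (233,122) and (328,122) put the clip's centre line about 2 mm to the right of the pin, so I'll shift it left.

Emit:
{"api": "play_rows", "payload": {
  "commands": [
    [2, -1.8, 2, 0, 0, 0],
    [4, 0, 2, 0, 0, 0],
    [4, 0, 0, 0, 0, 0],
    [4, 0, 0, 0, 0, 0],
    [2, 0, 0, 0, 0, 0]
  ]
}}

```text
time: 6.32
tool_pos: [0.5833, 0.1786, 0.0605]
tool_rot: [-0.0, 1.0, -0.016, 0.0]
contact_force: [0.3, 0.2, 0.1]
gripper_width: 0.244
grasp_force: 58.9
```

Emit:
{"api": "play_rows", "payload": {
  "commands": [
    [4, 0, 0, 0, 0, 0],
    [4, 0, 0, 0, 0, 0],
    [4, 0, 0, 0, 0, 0],
    [3, 0, 0, 0, 0, 0],
    [0, 0, 0, 0, 0, 0]
  ]
}}

```text
time: 6.73
tool_pos: [0.5975, 0.1782, 0.0596]
tool_rot: [-0.0, 1.0, -0.016, -0.001]
contact_force: [1.2, 0.5, -2.4]
gripper_width: 0.246
grasp_force: 59.1
```

Emit:
{"api": "play_rows", "payload": {
  "commands": [
    [3, 0, 0, 0, 0, 0],
    [3, 0, 0, 0, 0, 0],
    [3, 0, 0, 0, 0, 0],
    [0, 0, 0, 0, 0, 0]
  ]
}}

```text
time: 7.07
tool_pos: [0.6082, 0.1777, 0.0613]
tool_rot: [-0.0, 1.0, -0.017, 0.001]
contact_force: [1.0, -0.6, -0.5]
gripper_width: 0.245
grasp_force: 59.3
```

Run:
```python
from clip import *
f,s=grab("wrist"); print(s["tool_pos"],s["contact_force"])
im=f["image"][60:330,150:410]; cv2.imwrite("pics/w5.png",cv2.cvtColor(cv2.resize(im,None,fx=2.2,fy=2.2,interpolation=cv2.INTER_CUBIC),cv2.COLOR_RGB2BGR))
```

```text
[0.60820315 0.17765877 0.06127113] [ 1.01436061 -0.56647575 -0.49547053]
```

View pics/w5.png

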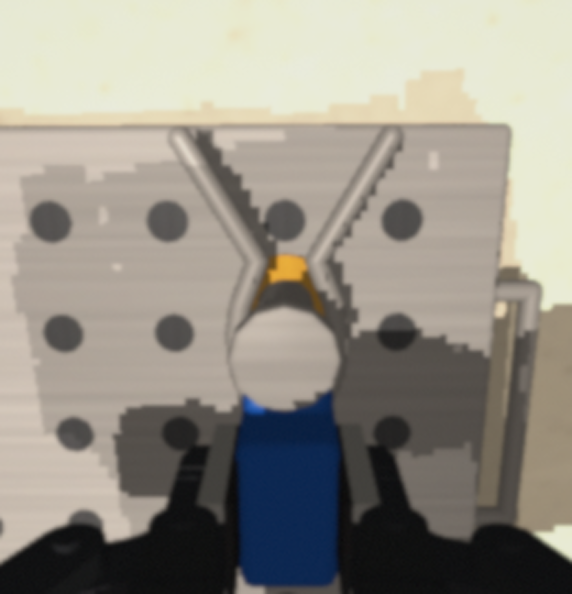

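The crop shows the pin head at about (286,357), up against the nose. The legs have closed beyond the shank (waist at (262,262) and (315,262), yellow foot ring behind). The clip has snapped on, so I'll lower it.

Emit:
{"api": "play_rows", "payload": {
  "commands": [
    [0, 0, 1, 0, 0, 0],
    [0, 0, 1, 0, 0, 0],
    [0, 0, 1, 0, 0, 0],
    [0, 0, 0.5, 0, 0, 0],
    [0, 0, 0, 0, 0, 0]
  ]
}}

```text
time: 7.53
tool_pos: [0.6065, 0.1778, 0.0567]
tool_rot: [0.0, 1.0, -0.016, -0.0]
contact_force: [-0.4, -0.1, -1.8]
gripper_width: 0.248
grasp_force: 59.3
```

Emit:
{"api": "play_rows", "payload": {
  "commands": [
    [0, 0, 0, 0, 0, 0],
    [0, 0, 0, 0, 0, 0],
    [0, 0, 0, 0, 0, 0],
    [0, 0, 0, 0, 0, 0],
    [0, 0, 0, 0, 0, 0]
  ],
  "hand": 60
}}

```text
time: 7.95
tool_pos: [0.607, 0.1779, 0.0572]
tool_rot: [-0.0, 1.0, -0.016, 0.0]
contact_force: [-0.2, 0.0, 0.5]
gripper_width: 0.706
grasp_force: 0.0
```

Emit:
{"api": "play_rows", "payload": {
  "commands": [
    [0, 0, -6, 0, 0, 0],
    [0, 0, -20, 0, 0, 0],
    [0, 0, -30, 0, 0, 0],
    [-10, 0, -30, 0, 0, 0],
    [-10, 0, -20, 0, 0, 0]
  ]
}}

```text
time: 8.37
tool_pos: [0.5881, 0.1787, 0.1669]
tool_rot: [-0.0, 1.0, -0.017, 0.002]
contact_force: [0.1, -0.3, 0.4]
gripper_width: 0.703
grasp_force: 0.0
```

Run:
```python
from clip import *
f,s=grab("wrist"); print(s["tool_pos"],s["gripper_width"],s["grasp_force"])
im=f["image"]; a=cv2.resize(im[:300,130:430],(400,400),interpolation=cv2.INTER_CUBIC)
g,_=grab("scene"); b=cv2.resize(g["image"][180:290,70:220],(400,293),interpolation=cv2.INTER_CUBIC); b=cv2.copyMakeBorder(b,0,107,0,0,cv2.BORDER_CONSTANT)
cv2.imwrite("pics/w6.png",cv2.cvtColor(np.hstack([a,b]),cv2.COLOR_RGB2BGR))
```

```text
[0.58805258 0.17865913 0.16688009] 0.7031820763963794 0.0
```

View pics/w6.png

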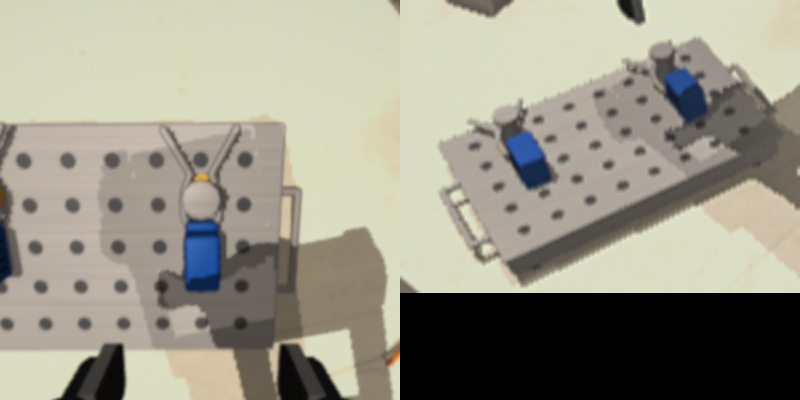

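The wrist half of the picture shows the clip on the pin (head at (201,198), grip at (201,262)). Its legs are closed beyond the shank and it lies straight. The scene half shows it lying flat, matching the fixed clip, with the gripper clear.

```bash
python3 -c "
from plant import manip
print(manip.job_done())"
```

```text
the job is handed in; nothing more can be done
None
```

The blue clip is snapped onto the bare pin and lying flat on the cover with the gripper clear; the yellow clip was not touched, and I handed the job in at about 8.5 s (no verdict was returned).

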